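# Move the lift-off splash guard to the stirrer in use

### The arm

A 6-joint arm with a two-finger parallel gripper is mounted at the origin on the work surface. World frame = base frame: x ahead of the robot, y to its left, z up, the work surface at z = 0. Lengths are in m, angles in rad, forces in N, time in s.
With the tool pointing down it reaches from about 0.3 to 0.875 m from the base axis. Payload 4.2 kg.
Tool frame: the origin (TCP) lies on the centre line of the jaws, within the pads' length; the fingertips stand 19 mm ahead of it and the grasp point (between the pads) is the TCP; z points along the fingers, y is the line along which they close (so a half turn about z gives the same grasp; the last joint's range is limited). The gripper opens to 85 mm and grips with 20 to 120 N. Pads are 22 mm wide; open, the fingers measure 114 mm over their backs; the gripper's body (76 mm by 85 mm) begins 54 mm behind the grasp point. The pads swing forward as they close: fully open they stand 13 mm farther back than shut.
Start: joints at [-1.204, 0.32, 1.565, -0, 1.257, -0.02], TCP at [0.217, -0.533, 0.25] pointing down, gripper open.
Joint ranges: [-3.11, 3.11], [-0.84, 2.01], [0.21, 2.61], [-1.34, 4.49], [0.05, 2.63], [-2.56, 2.56]. Speed limits (rad/s): [2.57, 2.57, 3.14, 3.14, 3.14, 3.14].

### API

Orientations are given as a 3x3 rotation matrix whose columns are the frame's x, y, z axes.
In Python, from plant import ctrl gives the robot as it stands.
- The arm moves only by the tool move_arm, never from a script. Its argument "targets" is one flat list of numbers, 7 for each row, row after row: the opening in per cent of the stroke, from 0 (shut) to 100 (fully open), then the shift along the tool's x, y, z in m, then the turn, a rotation vector about the tool's x, y, z in degrees. In form: [grip, dx, dy, dz, wx, wy, wz, grip, dx, dy, dz, wx, wy, wz, ...]. A call has 1 to 8 rows; each row is the pose to reach, as a shift and turn from the pose commanded when the call began, along the tool's axes at that moment; what a row does not reach only later rows make up. A row lasts 1/12 s, in which the tool goes at most 41.7 mm and 7.16 degrees, less where a joint would pass 70% of its speed; a pose out of reach is approached as far as the arm can. A call with a gripper value outside its range is refused whole. The fingers move at their own pace and stop on an object; the grip force is fixed at half the most. Time passes only in rows, so rows that repeat a pose let the fingers close. It gives the time, the measured TCP pose, the force, the opening and the grip force at its end, in the units of the state.
- ctrl.get_obs(): the state, without advancing time (a new reading comes with each control period).
- ctrl.camera(name): name is "scene" or "top" or "wrist"; returns (picture, depth): 400x640x3 uint8, blue, green, red; 400x640 float32, m along the optical axis (not along the pixel's ray), 0 where there is no reading.
- ctrl.camera_info(name): a dict with "vertical_fov" (degrees; the focal length in pixels is half the picture's height over the tangent of half this angle, whatever the lens; pixels are square), "cx", "cy" (the principal point, pixels), "R" (3x3) and "t" (3): a world point X has camera coordinates R X + t; the wrist camera has in their place "hand_eye" (4x4, takes a point from camera to tool coordinates, whose origin is the TCP and whose axes are the flange's). Camera axes: x right, y down, z forward; pixel columns grow to the right and rows downward; lengths in m; the calibration is good to about 2 mm. A picture is of the moment at which its call begins: read the wrist's pose just before it. camera_info takes no time and is no camera call.
- ctrl.job_done(): hands the job in; it is judged then, once.
The state is a dict: "time_s": time; "joint_positions": joint angles; "joint_vel": joint speeds; "effort": joint torques, N m; "position": TCP position; "tool_rot": TCP orientation; "ft_force": force on the tool from outside, world axes, zero at the start; "ft_torque": the same for the moment, N m; "opening": opening from 0.0 (shut) to 1.0 (fully open); "gripper_force": force on a finger pad.
Only numpy, scipy, OpenCV 4.12 (cv2) and the standard library are available. Lean on these libraries where they do the work, as an engineer would, in place of code of your own. Each camera call takes 0.05 s, during which the arm holds its last target. There are 200 camera calls.

### The job

The hinged splash guard hangs on the stirrer that carries the flat dish; the other stirrer, with the beaker on it, needs it. Draw the sprung hinge pin back by squeezing its tab towards the fixed tab, lift the guard off, drop it into the hinge notches of the stirrer with the beaker, and let the pin spring fully home into its hole so that the guard hangs there locked and still. Leave the beaker and the dish standing where they are on their stirrers.

Things in the scene. Friction and masses are not known exactly. Their poses are not given: they have to be found in the camera images.
- stirrer_a: Stirrer that carries the dish and has the guard at first: fixed, turned up to 0.25 rad. Base plate 200 x 220 mm (x -20 to 180, y +-110 mm), white stirrer 46 mm high on it (x 30 to 170 mm), an upright at each end (y = +-84 to +-110 mm) of the -x edge. Origin: on the bench below the middle of the hinge axis; x from the uprights over the stirrer, y along the hinge axis, z up.
- stirrer_b: The stirrer with the beaker on it, which must get the guard: fixed, same build, axes and origin as stirrer_a, turned on its own. Hinge axis 125 mm above the bench. Left (+y) upright: open notch from y = 84 to 98 mm, then a wall. Right (-y): open notch from y = -84 to -94 mm, then a closed block with the pin hole to y = -110 mm.
- stirrer_a_seat (a point): Point on stirrer_a's hinge axis midway between its uprights, 125 mm above the bench, where the guard's origin lies at first (play about 4 mm along y, 3 mm along x).
- stirrer_b_seat (a point): The same point of stirrer_b, where the guard's origin must come (same play). The notches at both ends are open upwards, 14 mm wide along x, their floor 4 mm below the axis, with 45 degree lead-ins above (mouth 28 mm wide along x, about 16 mm above the axis).
- stirrer_b_hole (a point): In stirrer_b's pin hole, on the hinge axis, 103 mm from the seat towards -y, where the pin's tip comes. The hole, 14 mm wide along x and from 4 mm below to 8 mm above the axis, lies in the closed block at y = -94 to -110 mm, whose top is 18 mm above the axis.
- guard: Loose splash guard, 0.2 to 0.4 kg: clear pane in a grey frame, 150 x 90 x 5 mm, 10 to 100 mm below an aluminium barrel 160 mm long, 12 mm thick, on which it swings. Origin: middle of the barrel; y along it, z up. An 8 mm fixed stub stands out 12 mm at the +y end, the sprung pin at the -y end. On stirrer_a its axes agree with the stirrer's; on stirrer_b they must too.
- guard_grip (a point): Point on the guard 30 mm above its origin, between two grey tabs standing 8 to 44 mm above the barrel's axis, each 22 mm along x and 8 mm thick along y. Outer faces: fixed tab at y = +15 mm, the pin's tab at y = -29 mm (-15 mm when drawn back). Squeezed to 30 mm apart about this point, they draw the pin back and hold the guard in one grip from above.
- hinge_pin (a joint): How far the sprung pin (8 mm thick) is drawn back towards the guard's +y, in m: 0 = sprung out, tip 103 mm from the guard's origin; 0.014 = at its stop, tip at 89 mm, still in the open notch but clear of the hole. The spring pushes it out with 3 N at 0 and 7 N at 0.014; it does not stay back by itself.
- pin_tip (a point): Tip of the sprung pin, on the guard's hinge axis; it moves with the pin.
- beaker: Loose glass beaker, 50 mm across and 66 mm high, on the plate of stirrer_b; origin at the centre of its underside, 46 mm above the bench.
- dish: Loose covered glass dish, 62 mm across and 13 mm high, on the plate of stirrer_a; origin at the centre of its underside.
There are look-alikes about, which are no part of the job. There is more than one size of the guard; the one meant has the size given above. Several things have the shape of the dish; the one meant has the colours described above.

How it is judged:
By the outcome, as a careful person would: the job done as asked, in the order asked, and still so for the second after the job is handed in, with the robot touching nothing.
It also fails if it takes over 50 s, if anything falls off the work surface, if the arm or the gripper's body presses on something with over 40 N, if the wrist force passes 120 N, or if a joint passes its speed limit or range.

## Working session

There is one attempt and no reset: what is moved stays moved. The work goes in short steps, Python scripts to look and compute and a tool call to move; the robot and the scene stay as the last step left them, time stands still between calls to the robot, and variables do not carry over. Pictures are saved under pics/ and viewed, at most 12 in all, crops included, and the job is handed in when it is done.

Besides the shell and the picture viewer there is one more tool, called after "Request:" as name(argument=value, ...) on one line, values as JSON. move_arm: Moves the arm, as the interface text tells. Its arguments: {"type":"object","properties":{"targets":{"type":"array"}},"required":["targets"]}

```bash
mkdir -p pics; cat > h.py <<'E'
import numpy as np, cv2
from plant import ctrl
def cam(n):
    o=ctrl.get_obs(); im,d=ctrl.camera(n); i=ctrl.camera_info(n)
    f=200/np.tan(np.radians(i["vertical_fov"])/2)
    if n=="wrist":
        H=np.array(i["hand_eye"]); Rt=np.array(o["tool_rot"]).reshape(3,3)
        R=Rt@H[:3,:3]; c=Rt@H[:3,3]+np.array(o["position"])
    else:
        R=np.array(i["R"]).T; c=-R@np.array(i["t"])
    return im,d,dict(f=f,cx=i["cx"],cy=i["cy"],R=R,c=c)
def ray(k,u,v): return k["R"]@np.array([(u-k["cx"])/k["f"],(v-k["cy"])/k["f"],1])
def onz(k,u,v,z):
    r=ray(k,u,v); return k["c"]+r*(z-k["c"][2])/r[2]
def pts(k,d):
    v,u=np.mgrid[:400,:640]
    p=np.stack([(u-k["cx"])/k["f"]*d,(v-k["cy"])/k["f"]*d,d],-1)
    return p@k["R"].T+k["c"]
E
python3 - <<'E'
from h import *
for n in("top","scene"):
    im,d,k=cam(n); cv2.imwrite(f"pics/{n}0.png",im); np.savez(f"{n}0.npz",im=im,d=d,**k); print(n,k,ctrl.camera_info(n).keys())
print(ctrl.get_obs())
E
```

```text
top {'f': np.float64(443.55953544718506), 'cx': 307.84013109277413, 'cy': 193.64288442088423, 'R': array([[ 0.00712166, -0.98010872,  0.19833349],
       [-0.99997253, -0.00657273,  0.00342593],
       [-0.00205419, -0.19835244, -0.98012861]]), 'c': array([ 0.33130159, -0.0352795 ,  1.25120799])} dict_keys(['vertical_fov', 'cx', 'cy', 'R', 't'])
scene {'f': np.float64(431.88019689807044), 'cx': 322.7605153396691, 'cy': 202.16893487429505, 'R': array([[ 0.44663763,  0.69841501, -0.55922383],
       [ 0.89453658, -0.33609638,  0.29469226],
       [ 0.01786439, -0.63186683, -0.77487107]]), 'c': array([ 1.21804433, -0.4123952 ,  1.07017341])} dict_keys(['vertical_fov', 'cx', 'cy', 'R', 't'])
{'time_s': 0.1, 'joint_positions': array([-1.20400940e+00,  3.20230400e-01,  1.56554842e+00,  2.39111924e-08,
        1.25738348e+00, -1.99780746e-02]), 'joint_vel': array([ 9.38802434e-04, -2.33391689e-03, -2.90543652e-03,  5.94208460e-04,
       -5.10973379e-05, -1.43651635e-03]), 'effort': array([ 2.25240224e-04, -4.16409838e+01, -2.34703732e+01,  7.64039669e-05,
        4.89054320e-03,  2.40904291e-05]), 'position': array([ 0.21676019, -0.53216037,  0.24956825]), 'tool_rot': array([[ 9.26134137e-01,  3.77193906e-01, -5.62884096e-04],
       [ 3.77194325e-01, -9.26132979e-01,  1.46525377e-03],
       [ 3.13792672e-05, -1.56933822e-03, -9.99998768e-01]]), 'ft_force': array([ 0.17026554, -0.0995882 , -0.08637355]), 'ft_torque': array([0.02321139, 0.00598324, 0.02914816]), 'gripper_force': 0.0, 'opening': 1.0016145862221648}
```

View pics/top0.png

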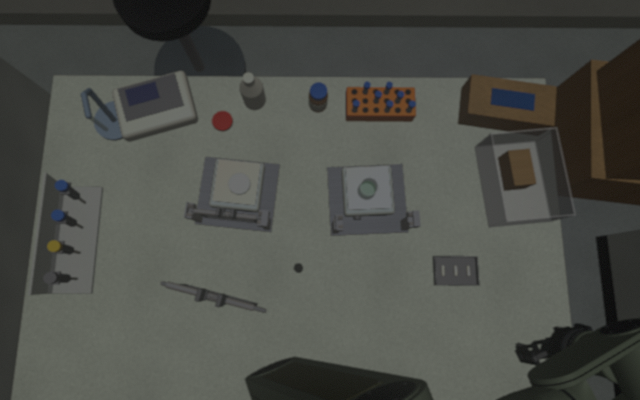

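View pics/scene0.png

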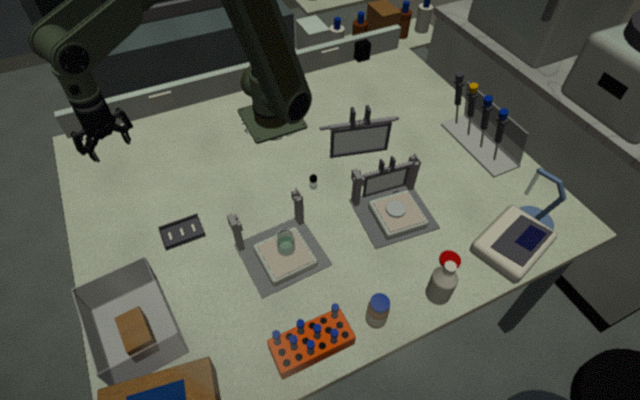

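The top view shows stirrer A, with the dish and guard, around (238,195). Stirrer B, with the beaker, is around (368,200), and a larger look-alike guard stands around (213,297). The scene view agrees, with uprights on the robot's side at (237,230)/(298,207) for B and (356,187)/(414,167) for A.

```bash
python3 - <<'E'
from h import *
z=np.load("top0.npz"); k={a:z[a] for a in("f","cx","cy","R","c")}; P=pts(k,z["d"]); im=z["im"]
for n,(u0,u1) in dict(A=(180,285),B=(322,425)).items():
    m=np.zeros((400,640),np.uint8); m[145:240,u0:u1]=1
    zz=P[...,2]
    for lo,hi in((.095,.2),(-.002,.012),(.035,.056)):
        q=((zz>lo)&(zz<hi)&(m>0)).astype(np.uint8)
        N,l,s,c=cv2.connectedComponentsWithStats(q)
        for i in range(1,N):
            if s[i,4]>12:
                p=P[l==i]; 
                r=cv2.minAreaRect((p[:,:2]*1000).astype(np.float32))
                print(n,lo,s[i],p.mean(0).round(4),p[:,2].max().round(3),np.round(r[0],1),np.round(r[1],1),round(r[2],1))
c=[cv2.resize(im[150:240,180:290],None,fx=5,fy=5,interpolation=2),cv2.resize(im[150:240,322:432],None,fx=5,fy=5,interpolation=2)]
s=np.load("scene0.npz")["im"]
cv2.imwrite("pics/crop.png",np.clip(np.vstack([np.hstack([cv2.resize(x,(400,300)) for x in c]),np.hstack([cv2.resize(s[140:250,345:445],(400,300)),cv2.resize(s[175:300,220:335],(400,300))])])*1.6,0,255).astype(np.uint8))
E
```

```text
A 0.095 [184 202  86  26 730] [0.503  0.1745 0.1354] 0.172 [503.7 176.6] [212.6  40.5] 84.2
A -0.002 [ 180  145  105   95 5041] [0.5913 0.1885 0.0023] 0.012 [590.9 190.8] [277.9 309.1] 0.4
A -0.002 [236 211  22   5  58] [0.5274 0.1395 0.0057] 0.01 [528.6 142.8] [61.7  9.5] 83.1
A 0.035 [ 209  158   55   53 1994] [0.6003 0.1703 0.0441] 0.056 [602.4 170.1] [139.6 140.5] 84.3
A 0.035 [197 214   4   8  17] [0.5071 0.2691 0.045 ] 0.056 [507.1 268.8] [ 2.5 18.8] 80.1
B 0.095 [359 177  19  20 113] [ 0.5855 -0.1905  0.1064] 0.118 [ 584. -190.] [47.6 48.4] 87.6
B 0.095 [406 210  14  18 231] [ 0.494  -0.2979  0.1335] 0.148 [ 495.1 -299.2] [40.9 27.3] 2.0
B 0.095 [333 214  10  17 150] [ 0.4844 -0.1075  0.1271] 0.144 [ 485.2 -107.8] [40.  21.7] 2.2
B -0.002 [ 322  145  103   95 5503] [ 0.5896 -0.2197  0.0028] 0.012 [ 593.5 -221.8] [277.9 301.5] 0.3
B 0.035 [ 342  165   52   53 2033] [ 0.5859 -0.1965  0.0442] 0.056 [ 586.1 -197.5] [145.1 139.4] 2.7
B 0.035 [402 219   3  11  21] [ 0.4927 -0.291   0.0448] 0.055 [ 492.7 -290.8] [26.4  2.1] 6.4
```

View pics/crop.png

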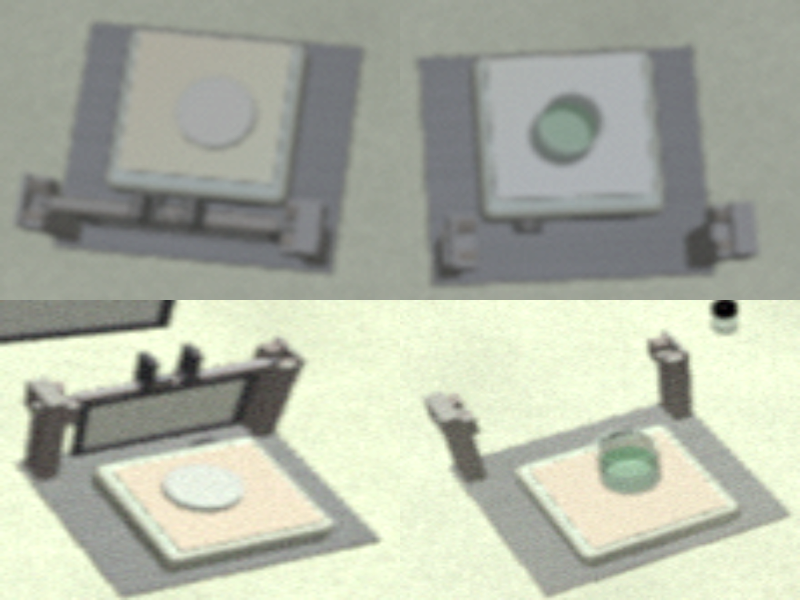

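Request:
move_arm(targets=[100, 0.08, -0.085, -0.05, 0, 0, 7, 100, 0.11, -0.11, -0.07, 0, 0, 14, 100, 0.13, -0.14, -0.09, 0, 0, 21, 100, 0.15, -0.17, -0.11, 0, 0, 28, 100, 0.18, -0.2, -0.11, 0, 0, 28, 100, 0.21, -0.22, -0.11, 0, 0, 28, 100, 0.24, -0.25, -0.11, 0, 0, 28, 100, 0.26, -0.27, -0.11, 0, 0, 28])

```text
time_s: 0.77
position: [0.3317, -0.2391, 0.3545]
tool_rot: [[0.995, -0.103, 0.001], [-0.103, -0.995, -0.001], [0.001, 0.001, -1.0]]
ft_force: [1.4, 0.1, 0.5]
opening: 0.996
gripper_force: 0.0
```

```bash
python3 - <<'E'
from h import *
print(np.array(ctrl.camera_info("wrist")["hand_eye"]).round(3), {a:b for a,b in ctrl.camera_info("wrist").items() if a!="hand_eye"}); o=ctrl.get_obs(); print(o["position"],o["tool_rot"],o["joint_positions"])
E
```

```text
[[-0.001 -0.956 -0.292  0.075]
 [ 1.    -0.    -0.    -0.   ]
 [ 0.    -0.292  0.956 -0.124]
 [ 0.     0.     0.     1.   ]] {'vertical_fov': 66.06700100823812, 'cx': 314.9815102239381, 'cy': 200.4784494892537}
[ 0.33166619 -0.23913469  0.35451428] [[ 9.94716054e-01 -1.02659442e-01  1.00568190e-03]
 [-1.02658767e-01 -9.94716384e-01 -7.01798331e-04]
 [ 1.07241449e-03  5.94848002e-04 -9.99999248e-01]] [-6.52856025e-01 -3.38535453e-03  1.70232385e+00  5.38843618e-05
  1.44142898e+00  1.02077371e+00]
```

Request:
move_arm(targets=[100, 0.04, -0.013, 0.015, 0, 0, 0, 100, 0.08, -0.027, 0.03, 0, 0, 0, 100, 0.12, -0.042, 0.045, 0, 0, 0, 100, 0.15, -0.053, 0.055, 0, 0, 0, 100, 0.15, -0.053, 0.055, 0, 0, 0, 100, 0.15, -0.053, 0.055, 0, 0, 0])

```text
time_s: 1.27
position: [0.487, -0.2025, 0.2967]
tool_rot: [[0.995, -0.099, -0.004], [-0.099, -0.995, 0.002], [-0.004, -0.001, -1.0]]
ft_force: [0.0, -0.1, 0.5]
opening: 1.0
gripper_force: 0.0
```

```bash
python3 - <<'E'
from h import *
im,d,k=cam("wrist"); np.savez("wB.npz",im=im,d=d,**k); cv2.imwrite("pics/wB.png",np.clip(im*1.6,0,255).astype(np.uint8)); print(k["c"],ctrl.get_obs()["position"],(d>0).mean())
E
```

```text
[ 0.56229118 -0.2097807   0.42068269] [ 0.48602195 -0.20305721  0.29782216] 0.99631640625
```

View pics/wB.png

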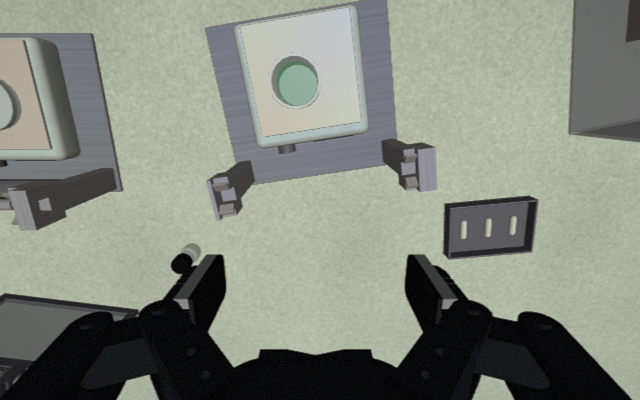

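The wrist view shows B's upright tops with their notches at about (228,192) and (418,165). The beaker stands at (297,82), and A's right upright is at (40,205).

```bash
cat > fit.py <<'E'
from h import *
def fit(fn,seat,yaw):
    z=np.load(fn); k={a:z[a] for a in("f","cx","cy","R","c")}; P=pts(k,z["d"]).reshape(-1,3)
    P=P[z["d"].ravel()>0]; 
    for it in range(2):
        c,s=np.cos(yaw),np.sin(yaw); R=np.array([[c,-s],[s,c]])
        q=(P[:,:2]-seat)@R; L=np.c_[q,P[:,2]]
        pl=L[(abs(L[:,2]-.046)<.006)&(L[:,0]>.01)&(L[:,0]<.19)&(abs(L[:,1])<.09)]
        r=cv2.minAreaRect((pl[:,:2]*1000).astype(np.float32)); a=(r[2]+45)%90-45
        print("plate",np.round(r[0],1),np.round(r[1],1),round(a,2),pl[:,2].mean().round(4))
        T=[]
        for sg in(1,-1):
            t=L[(L[:,2]>.136)&(L[:,2]<.152)&(abs(L[:,1]-sg*.097)<.025)&(abs(L[:,0])<.04)]
            pc=np.percentile(t*1000,[1,50,99],axis=0).round(1); print(sg,len(t),pc[:,0],pc[:,1],pc[:,2]); 
            T.append(t)
        e=[(np.percentile(t[:,0],1)+np.percentile(t[:,0],99))/2 for t in T]
        print("x mid",np.round(e,4))
        if it==0:
            yaw+=np.arctan2(-(e[0]-e[1]),.194); seat=seat+R@np.array([np.mean(e),0])
    print("seat",seat,"yaw",np.degrees(yaw)); return L,k
E
python3 - <<'E'
from fit import *
L,k=fit("wB.npz",np.array([.488,-.2025]),np.radians(2.6))
for sg,y in((1,.091),(1,.104),(-1,.089),(-1,.102)):
    t=L[(abs(L[:,1]-sg*y)<.004)&(abs(L[:,0])<.03)&(L[:,2]>.1)]
    b=np.round(t[:,0]/.003).astype(int); print(sg*y,[(int(i*3),int(1000*np.median(t[b==i,2]))) for i in np.unique(b)])
for x in(-.014,.016):
    t=L[(abs(L[:,0]-x)<.003)&(L[:,2]>.12)&(abs(abs(L[:,1])-.097)<.03)]
    for sg in(1,-1):
        tt=t[t[:,1]*sg>0]; print(x,sg,(np.percentile(tt[:,1],[1,99])*1000).round(1))
E
```

```text
plate [90.6 -0.4] [160.8 178.6] 0.02 0.0457
1 453 [-17.5   1.9  21.8] [ 82.6  96.6 100.6] [136.1 140.2 142.9]
-1 1032 [-16.1   4.3  23.3] [-111.1 -100.6  -85.4] [136.3 143.3 145.2]
x mid [0.0022 0.0036]
plate [89.  -0.6] [157.9 178.6] 0.01 0.0457
1 453 [-19.7  -0.3  19.7] [ 82.6  96.6 100.6] [136.1 140.2 142.9]
-1 1032 [-19.7   0.6  19.6] [-111.  -100.7  -85.3] [136.3 143.3 145.2]
x mid [ 0.     -0.0001]
seat [ 0.4908894  -0.20236879] yaw 3.0251885895008828
0.091 [(-21, 133), (-18, 133), (-15, 140), (-12, 138), (-9, 135), (-6, 124), (-3, 121), (0, 121), (3, 121), (6, 134), (9, 135), (12, 138), (15, 139), (18, 133), (21, 121)]
0.104 [(-21, 142), (-18, 141), (-15, 140), (-12, 140), (-9, 141), (-6, 142), (-3, 141), (0, 141), (3, 141), (6, 141), (9, 141), (12, 141), (15, 141), (18, 141), (21, 120)]
-0.089 [(-21, 133), (-18, 129), (-15, 137), (-12, 137), (-9, 134), (-6, 121), (-3, 121), (0, 120), (3, 121), (6, 121), (9, 134), (12, 136), (15, 133), (18, 132), (21, 119)]
-0.102 [(-21, 143), (-18, 143), (-15, 143), (-12, 143), (-9, 143), (-6, 143), (-3, 143), (0, 143), (3, 143), (6, 143), (9, 143), (12, 143), (15, 143), (18, 143), (21, 123)]
-0.014 1 [ 82.4 100.7]
-0.014 -1 [-110.9  -67.1]
0.016 1 [ 67.  100.1]
0.016 -1 [-110.6  -85. ]
```

Request:
move_arm(targets=[100, -0.02, -0.03, 0, 0, 0, 0, 100, -0.03, -0.07, 0, 0, 0, 0, 100, -0.03, -0.11, 0, 0, 0, 0, 100, -0.03, -0.15, 0, 0, 0, 0, 100, -0.03, -0.19, 0, 0, 0, 0, 100, -0.03, -0.23, 0, 0, 0, 0, 100, -0.03, -0.27, 0, 0, 0, 0, 100, -0.03, -0.31, 0, 0, 0, 0])

```text
time_s: 1.98
position: [0.4868, 0.1085, 0.3002]
tool_rot: [[0.995, -0.104, 0.002], [-0.104, -0.995, -0.0], [0.002, -0.0, -1.0]]
ft_force: [0.8, 0.0, -0.3]
opening: 1.003
gripper_force: 0.0
```

Request:
move_arm(targets=[100, 0, -0.035, 0, 0, 0, 0, 100, 0, -0.07, 0, 0, 0, 0, 100, 0, -0.07, 0, 0, 0, 0, 100, 0, -0.07, 0, 0, 0, 0])

```text
time_s: 2.32
position: [0.4943, 0.1777, 0.2995]
tool_rot: [[0.995, -0.1, 0.001], [-0.1, -0.995, -0.001], [0.001, 0.001, -1.0]]
ft_force: [0.0, 0.3, 0.0]
opening: 0.998
gripper_force: 0.0
```

```bash
python3 - <<'E'
from fit import *
im,d,k=cam("wrist"); np.savez("wA.npz",im=im,d=d,**k); cv2.imwrite("pics/wA.png",np.clip(im*1.6,0,255).astype(np.uint8)); o=ctrl.get_obs(); print(k["c"],o["position"],o["joint_positions"])
L,k=fit("wA.npz",np.array([.5025,.1795]),np.radians(-5.8))
t=L[(abs(L[:,1])<.045)&(abs(L[:,0])<.03)&(L[:,2]>.155)]
h=np.histogram(t[:,1],np.arange(-.045,.046,.003)); print([(round(1000*b),int(a)) for a,b in zip(*h)])
for sg in(1,-1):
    tt=t[(t[:,1]+.007)*sg>0]; print(np.percentile(tt*1000,[1,50,99],axis=0).round(1).tolist())
E
```

```text
[0.56901671 0.17055511 0.42383403] [0.49432621 0.17664535 0.2994697 ] [ 3.21844000e-01  2.12150190e-01  1.58979436e+00 -9.89365279e-04
  1.33940377e+00  1.99470969e+00]
plate [89.9  0.4] [159.3 179.3] 0.11 0.0457
1 466 [-17.4   3.   21.7] [ 84.7  98.6 102.7] [136.1 140.1 142.9]
-1 990 [-17.8   3.   22.1] [-109.2  -98.7  -83.4] [136.4 143.3 145.1]
x mid [0.0021 0.0022]
plate [88.8  0.2] [179.3 157.2] -0.03 0.0457
1 466 [-19.5   0.9  19.5] [ 84.7  98.6 102.7] [136.1 140.1 142.9]
-1 990 [-19.9   0.8  19.9] [-109.2  -98.7  -83.4] [136.4 143.3 145.1]
x mid [ 0. -0.]
seat [0.5046394  0.17928269] yaw -5.790215382838981
[(-45, 1709), (-42, 525), (-39, 479), (-36, 739), (-33, 794), (-30, 803), (-27, 689), (-24, 648), (-21, 636), (-18, 711), (-15, 698), (-12, 609), (-9, 587), (-6, 564), (-3, 554), (0, 582), (3, 593), (6, 631), (9, 824), (12, 739), (15, 611), (18, 572), (21, 699), (24, 822), (27, 767), (30, 630), (33, 488), (36, 460), (39, 2122), (42, 916)]
[[-18.0, -6.3, 169.0], [1.8, 23.3, 361.8], [10.2, 44.6, 376.7]]
[[-18.2, -45.0, 168.5], [6.3, -28.3, 362.8], [10.4, -7.5, 376.9]]
```

View pics/wA.png

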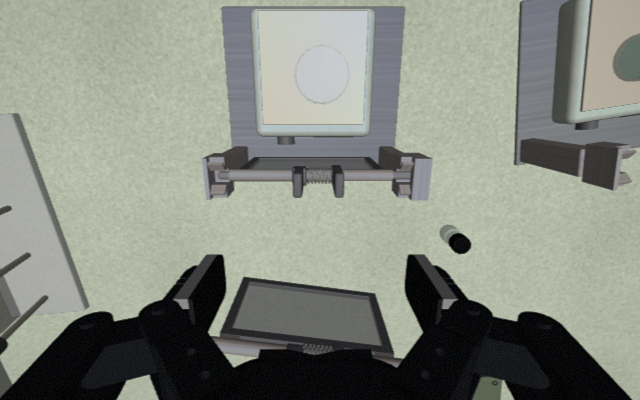

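The wrist view over A shows the guard's barrel from (222,175) to (408,175). The fixed tab is at (297,181) and the pin tab at (338,181), with the spring between them.

```bash
python3 - <<'E'
from fit import *
L,k=fit("wA.npz",np.array([.5047,.1800]),np.radians(-5.8))
t=L[(abs(L[:,1])<.045)&(abs(L[:,0])<.03)&(L[:,2]>.16)&(L[:,2]<.19)]
for sg in(1,-1):
    tt=t[(t[:,1]+.007)*sg>0]; print(len(tt),np.percentile(tt*1000,[1,50,99],axis=0).round(1).tolist())
o=ctrl.get_obs(); R=o["tool_rot"]; print(o["position"], np.array(R).round(4), R.T@(np.array([.5047,.18,.155])-o["position"]))
E
```

```text
plate [88.8  0. ] [179.9 157.2] -0.02 0.0457
1 466 [-19.5   0.9  19.5] [ 84.   97.9 102. ] [136.1 140.1 142.9]
-1 990 [-19.9   0.9  20. ] [-109.9  -99.4  -84.1] [136.4 143.3 145.1]
x mid [-0.  0.]
plate [88.8  0. ] [179.9 157.2] -0.03 0.0457
1 466 [-19.5   0.9  19.5] [ 84.   97.9 102. ] [136.1 140.1 142.9]
-1 990 [-19.9   0.8  19.9] [-109.9  -99.4  -84.1] [136.4 143.3 145.1]
x mid [ 0. -0.]
seat [0.50471214 0.17999877] yaw -5.790215382838981
252 [[-9.7, 8.8, 161.2], [2.1, 12.4, 169.0], [11.6, 16.7, 170.7]]
254 [[-9.7, -27.2, 160.6], [1.8, -22.8, 169.0], [11.6, -19.3, 170.7]]
[0.49432621 0.17664535 0.2994697 ] [[ 9.948e-01 -1.017e-01  5.000e-04]
 [-1.017e-01 -9.948e-01 -8.000e-04]
 [ 6.000e-04  8.000e-04 -1.000e+00]] [ 0.00988959 -0.00450424  0.14447239]
```

Request:
move_arm(targets=[100, 0.011, -0.006, 0.03, 0, 0, 0, 100, 0.011, -0.006, 0.06, 0, 0, 0, 100, 0.011, -0.006, 0.09, 0, 0, 0, 100, 0.011, -0.006, 0.115, 0, 0, 0, 100, 0.011, -0.006, 0.13, 0, 0, 0, 100, 0.011, -0.006, 0.1425, 0, 0, 0, 100, 0.011, -0.006, 0.1425, 0, 0, 0, 100, 0.011, -0.006, 0.1425, 0, 0, 0])

```text
time_s: 3.03
position: [0.5063, 0.1807, 0.1567]
tool_rot: [[0.995, -0.104, -0.001], [-0.104, -0.995, -0.001], [-0.0, 0.001, -1.0]]
ft_force: [0.1, 0.0, 0.0]
opening: 1.002
gripper_force: 0.0
```

```bash
python3 - <<'E'
from h import *
o=ctrl.get_obs(); print(o["position"],o["tool_rot"].T@(np.array([.5058,.1814,.156])-o["position"]),o["ft_force"])
im,d,k=cam("wrist"); cv2.imwrite("pics/g0.png",np.clip(im[150:400,150:480]*1.6,0,255).astype(np.uint8))
E
```

```text
[0.50631797 0.18065014 0.15667333] [-0.00059288 -0.00069235  0.00067313] [0.05194291 0.04518589 0.00227785]
```

View pics/g0.png

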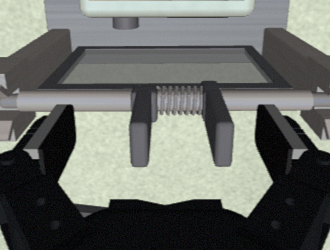

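The two tabs stand well centred between the open pads.

Request:
move_arm(targets=[55, 0, -0.001, 0, 0, 0, 0, 55, 0, -0.001, 0, 0, 0, 0, 40, 0, -0.001, 0, 0, 0, 0, 30, 0, -0.001, 0, 0, 0, 0, 20, 0, -0.001, 0, 0, 0, 0, 20, 0, -0.001, 0, 0, 0, 0, 20, 0, -0.001, 0, 0, 0, 0, 20, 0, -0.001, 0, 0, 0, 0])

```text
time_s: 3.75
position: [0.5069, 0.1831, 0.157]
tool_rot: [[0.995, -0.102, 0.001], [-0.102, -0.995, -0.001], [0.001, 0.001, -1.0]]
ft_force: [-0.9, -5.2, 3.0]
opening: 0.335
gripper_force: 62.1
```

Request:
move_arm(targets=[20, 0, 0, -0.005, 0, 0, 0, 20, 0, 0, -0.015, 0, 0, 0, 20, 0, 0, -0.025, 0, 0, 0, 20, 0, 0, -0.05, 0, 0, 0, 20, 0, 0, -0.08, 0, 0, 0, 20, 0, 0, -0.11, 0, 0, 0, 20, 0, 0, -0.15, 0, 0, 0, 20, 0, 0, -0.18, 0, 0, 0])

```text
time_s: 4.42
position: [0.5066, 0.1841, 0.34]
tool_rot: [[0.995, -0.101, 0.003], [-0.101, -0.995, 0.002], [0.003, -0.002, -1.0]]
ft_force: [1.1, 0.2, -3.4]
opening: 0.33
gripper_force: 64.3
```

```bash
python3 - <<'E'
from h import *
o=ctrl.get_obs(); print(o["position"],o["tool_rot"].round(3),o["ft_force"],o["opening"])
im,d,k=cam("wrist"); np.savez("g1.npz",im=im,d=d,**k)
cv2.imwrite("pics/g1.png",np.clip(im[150:400,100:530]*1.6,0,255).astype(np.uint8))
E
```

```text
[0.50656166 0.18405983 0.34000979] [[ 0.995 -0.101  0.003]
 [-0.101 -0.995  0.002]
 [ 0.003 -0.002 -1.   ]] [ 1.0540885   0.19069539 -3.37767522] 0.32989283278987913
```

View pics/g1.png

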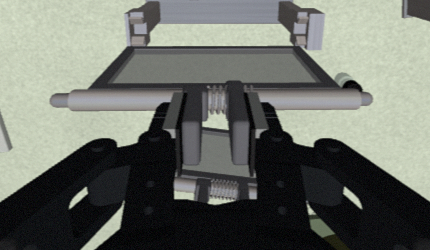

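The guard is lifted and held between the pads with the pin drawn back. The stub tip is at full-image (150,250) and the pin tip at (473,250).

```bash
cat > gt.py <<'E'
from h import *
def guard(fn=None):
    H=np.array(ctrl.camera_info("wrist")["hand_eye"])
    z=np.load(fn); k=dict(f=z["f"],cx=z["cx"],cy=z["cy"],R=H[:3,:3],c=H[:3,3])
    T=pts(k,z["d"]).reshape(-1,3)[z["d"].ravel()>0]
    b=T[(T[:,2]>.015)&(T[:,2]<.036)&(abs(T[:,0])<.03)&(abs(T[:,1])<.11)&(abs(T[:,1])>.03)]
    top=[]
    for y in np.arange(-.095,.096,.01):
        s=b[abs(b[:,1]-y)<.005]
        if len(s)>5:
            print(int(round(y*1000)),len(s),(np.percentile(s[:,0],[2,50,98])*1000).round(1),(np.percentile(s[:,2],[2,50])*1000).round(1))
    print("y ext",(np.percentile(b[:,1],[.2,99.8])*1000).round(1))
E
python3 -c "
from gt import *
guard('g1.npz')"
```

```text
-95 18 [-3.6 -0.1  2. ] [27.9 28.9]
-85 245 [-4.6  0.3  2.9] [26.3 28.6]
-75 391 [-5.8  1.2  4.6] [25.3 27.2]
-65 404 [-5.8  1.2  4.7] [25.4 27.4]
-55 405 [-6.   1.1  4.7] [25.4 27.6]
-45 404 [-6.2  1.2  4.6] [25.7 27.6]
-35 374 [-6.   1.4  4.6] [25.8 27.8]
35 372 [-5.8  1.   4.5] [27.  28.6]
45 379 [-6.2  0.9  4.6] [26.9 28.8]
55 381 [-6.2  0.7  4.5] [27.  28.8]
65 380 [-6.4  0.7  4.4] [27.2 29.1]
75 350 [-6.5  0.7  4.3] [27.3 29.3]
85 143 [-4.5  0.1  2.5] [29.5 30.9]
y ext [-90.5  86.1]
```

Request:
move_arm(targets=[20, 0.002, 0.025, 0, 0, 0, -2, 20, 0.004, 0.06, 0, 0, 0, -4, 20, 0.006, 0.095, 0, 0, 0, -6, 20, 0.008, 0.13, 0, 0, 0, -8.8, 20, 0.01, 0.165, 0, 0, 0, -8.8, 20, 0.013, 0.2, 0, 0, 0, -8.8, 20, 0.015, 0.235, 0, 0, 0, -8.8, 20, 0.017, 0.27, 0, 0, 0, -8.8])

```text
time_s: 5.13
position: [0.4956, -0.088, 0.3369]
tool_rot: [[0.999, 0.052, 0.001], [0.052, -0.999, 0.001], [0.001, -0.0, -1.0]]
ft_force: [0.3, -1.1, -3.2]
opening: 0.329
gripper_force: 64.3
```

```bash
cat > go.py <<'E'
from h import *
import sys
o=ctrl.get_obs(); R=o["tool_rot"]; t=np.array([.4916,-.2038,float(sys.argv[1])])
print(o["position"],"yaw",np.degrees(np.arctan2(R[1,0],R[0,0])),"err",R.T@(t-o["position"]),o["ft_force"],o["opening"],o["joint_positions"].round(2))
E
python3 go.py .25
```

```text
[ 0.49562445 -0.0879791   0.33685843] yaw 2.99169845760533 err [-0.01014408  0.11549556  0.08679251] [ 0.34401509 -1.0933696  -3.20736352] 0.3293414252966758 [-0.2   0.16  1.56  0.    1.42  1.32]
```

Request:
move_arm(targets=[20, -0.003, 0.035, 0, 0, 0, 0, 20, -0.006, 0.07, 0, 0, 0, 0, 20, -0.009, 0.1, 0, 0, 0, 0, 20, -0.01, 0.115, 0, 0, 0, 0, 20, -0.01, 0.115, 0.02, 0, 0, 0, 20, -0.01, 0.115, 0.05, 0, 0, 0, 20, -0.01, 0.115, 0.075, 0, 0, 0, 20, -0.01, 0.115, 0.075, 0, 0, 0])

```text
time_s: 5.8
position: [0.4891, -0.2008, 0.2565]
tool_rot: [[0.999, 0.051, -0.01], [0.052, -0.999, 0.005], [-0.01, -0.005, -1.0]]
ft_force: [-1.0, 0.6, -3.9]
opening: 0.333
gripper_force: 64.2
```

Request:
move_arm(targets=[20, 0, 0, 0, 0, 0, 0, 20, 0, 0, 0, 0, 0, 0])

```text
time_s: 5.97
position: [0.493, -0.2023, 0.2632]
tool_rot: [[0.999, 0.052, 0.003], [0.052, -0.999, -0.001], [0.003, 0.001, -1.0]]
ft_force: [0.7, 0.1, -2.9]
opening: 0.329
gripper_force: 64.3
```

```bash
python3 go.py .21; python3 - <<'E'
from fit import *
im,d,k=cam("wrist"); np.savez("g2.npz",im=im,d=d,**k)
cv2.imwrite("pics/g2.png",np.clip(im*1.6,0,255).astype(np.uint8))
L,k=fit("g2.npz",np.array([.4909,-.2035]),np.radians(3.03))
from gt import guard; guard("g2.npz")
E
```

```text
[ 0.49303548 -0.20232237  0.26315934] yaw 2.981590564548957 err [-0.0016641   0.00133642  0.05315641] [ 0.74895291  0.13043814 -2.87757113] 0.3285469781763414 [-0.41  0.24  1.64  0.    1.26  1.11]
plate [88.7  0.1] [179.3 156.8] -0.12 0.0457
1 494 [-17.4   4.6  19.8] [ 72.9  97.9 101.8] [136.1 140.9 149.9]
-1 1180 [-19.7   2.3  19.7] [-110.   -99.8  -84.6] [136.2 143.3 145.2]
x mid [ 0.0012 -0.    ]
plate [88.5  0.1] [179.1 156.7] -0.1 0.0457
1 494 [-18.6   3.4  18.6] [ 73.   97.9 101.8] [136.1 140.9 149.9]
-1 1180 [-19.6   2.3  19.7] [-109.9  -99.8  -84.5] [136.2 143.3 145.2]
x mid [-0.      0.0001]
seat [ 0.49147176 -0.20346973] yaw 2.6754032049566723
-95 18 [-3.2  0.1  2.3] [28.4 29. ]
-85 245 [-4.7  0.4  3.2] [26.7 28.6]
-75 389 [-5.5  1.1  4.7] [25.4 27.2]
-65 406 [-5.8  1.4  4.7] [25.2 27.3]
-55 401 [-6.   1.3  4.7] [25.6 27.4]
-45 404 [-6.   1.2  4.6] [25.7 27.6]
-35 379 [-6.1  1.6  4.6] [26.  27.8]
35 369 [-5.8  1.2  4.6] [26.6 28.5]
45 381 [-6.1  0.8  4.6] [26.7 28.8]
55 378 [-6.3  0.7  4.6] [27.1 29. ]
65 373 [-6.3  0.6  4.5] [27.1 29. ]
75 357 [-6.5  0.8  4.5] [27.4 29.2]
85 144 [-4.6 -0.1  2.6] [29.2 31. ]
y ext [-90.7  86.1]
```

View pics/g2.png

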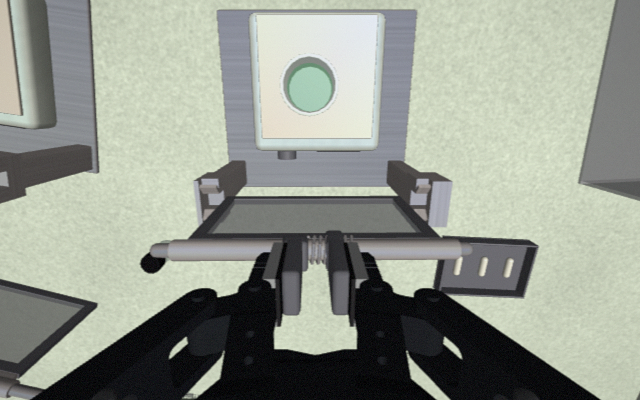

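The guard hangs square over B. Its barrel runs from (155,250) to (470,248) and the notches are below it at (205,190) and (435,195). Correcting by 1–2 mm and lowering.

Request:
move_arm(targets=[20, -0.0015, 0.0013, 0.015, 0, 0, 0, 20, -0.0015, 0.0013, 0.035, 0, 0, 0, 20, -0.0015, 0.0013, 0.055, 0, 0, 0, 20, -0.0015, 0.0013, 0.07, 0, 0, 0, 20, -0.0015, 0.0013, 0.08, 0, 0, 0, 20, -0.0015, 0.0013, 0.084, 0, 0, 0, 20, -0.0015, 0.0013, 0.084, 0, 0, 0, 20, -0.0015, 0.0013, 0.084, 0, 0, 0])

```text
time_s: 6.68
position: [0.4914, -0.2039, 0.1786]
tool_rot: [[0.999, 0.052, 0.002], [0.052, -0.999, -0.001], [0.002, 0.001, -1.0]]
ft_force: [0.5, -0.5, -4.1]
opening: 0.329
gripper_force: 64.3
```

```bash
python3 go.py .157
```

```text
[ 0.4914414  -0.20389745  0.17862548] yaw 2.9659210006099688 err [ 0.00011571 -0.00011377  0.02162568] [ 0.46671316 -0.53346181 -4.11213231] 0.3294212218347483 [-0.41  0.31  1.77 -0.    1.06  1.1 ]
```

Request:
move_arm(targets=[20, 0, 0, 0.006, 0, 0, 0, 20, 0, 0, 0.011, 0, 0, 0, 20, 0, 0, 0.015, 0, 0, 0, 20, 0, 0, 0.018, 0, 0, 0, 20, 0, 0, 0.02, 0, 0, 0, 20, 0, 0, 0.0215, 0, 0, 0, 20, 0, 0, 0.0215, 0, 0, 0, 20, 0, 0, 0.0215, 0, 0, 0])

```text
time_s: 7.35
position: [0.4905, -0.2036, 0.1573]
tool_rot: [[0.999, 0.052, 0.0], [0.052, -0.999, -0.0], [0.0, 0.0, -1.0]]
ft_force: [-3.4, 1.7, 5.6]
opening: 0.332
gripper_force: 62.8
```

```bash
python3 go.py .157; python3 - <<'E'
from h import *
im,d,k=cam("wrist"); np.savez("g3.npz",im=im,d=d,**k)
cv2.imwrite("pics/g3.png",np.clip(im[150:300,120:500]*1.6,0,255).astype(np.uint8).repeat(2,0).repeat(2,1))
from gt import guard; guard("g3.npz")
E
```

```text
[ 0.49050057 -0.20356226  0.1572563 ] yaw 2.969706838936027 err [0.00108553 0.00029427 0.00025689] [-3.37769383  1.71751221  5.63801423] 0.33231673419725555 [-0.41  0.33  1.8  -0.    1.01  1.1 ]
-95 2129 [-18.4   0.7  20.2] [15.2 21. ]
-85 1680 [-19.2   1.7  20.1] [16.8 26. ]
-75 375 [-5.5  1.2  4.6] [25.4 27.2]
-65 391 [-5.8  1.   4.6] [25.4 27.2]
-55 403 [-5.9  1.2  4.6] [25.5 27.5]
-45 405 [-6.1  1.2  4.5] [25.7 27.6]
-35 372 [-6.   1.4  4.6] [25.8 27.9]
35 362 [-5.9  1.2  4.5] [26.7 28.6]
45 381 [-6.   0.9  4.4] [26.8 28.6]
55 381 [-6.3  0.9  4.6] [27.2 29. ]
65 380 [-6.2  0.7  4.4] [27.3 29. ]
75 353 [-6.4  0.6  4.4] [27.3 29.3]
85 1567 [-19.1   0.9  20.1] [16.9 25.9]
95 1508 [-18.5   0.5  20.3] [15.3 21.4]
y ext [-101.8  109. ]
```

View pics/g3.png

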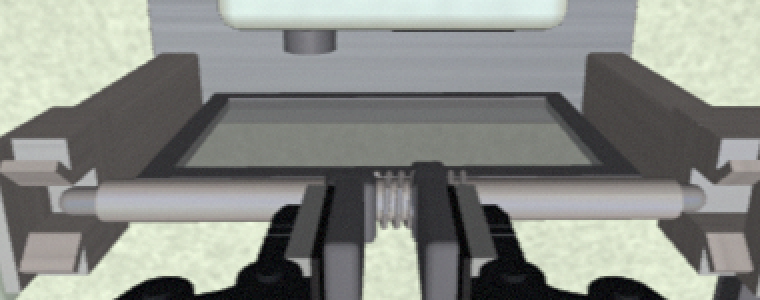

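The stub and the pin tip lie in B's notches, at crop (75,200) and (695,198), and the contact force is light. Releasing slowly.

Request:
move_arm(targets=[36, 0, 0, 0, 0, 0, 0, 40, 0, 0, 0, 0, 0, 0, 45, 0, 0, 0, 0, 0, 0, 50, 0, 0, 0, 0, 0, 0, 60, 0, 0, 0, 0, 0, 0, 75, 0, 0, 0, 0, 0, 0, 90, 0, 0, 0, 0, 0, 0, 100, 0, 0, 0, 0, 0, 0])

```text
time_s: 8.07
position: [0.4904, -0.2032, 0.1556]
tool_rot: [[0.999, 0.052, -0.001], [0.052, -0.999, 0.001], [-0.001, -0.001, -1.0]]
ft_force: [-0.6, 0.1, -0.7]
opening: 0.988
gripper_force: 0.0
```

Request:
move_arm(targets=[100, 0, 0, 0, 0, 0, 0, 100, 0, 0, 0, 0, 0, 0, 100, 0, 0, 0, 0, 0, 0, 100, 0, 0, -0.01, 0, 0, 0, 100, 0, 0, -0.03, 0, 0, 0, 100, 0, 0, -0.06, 0, 0, 0, 100, 0, 0, -0.09, 0, 0, 0, 100, 0, 0, -0.09, 0, 0, 0])

```text
time_s: 8.73
position: [0.4934, -0.2048, 0.2527]
tool_rot: [[0.999, 0.052, 0.012], [0.052, -0.999, -0.005], [0.011, 0.006, -1.0]]
ft_force: [1.4, 0.1, 1.4]
opening: 1.004
gripper_force: 0.0
```

```bash
python3 - <<'E'
from fit import *
im,d,k=cam("wrist"); np.savez("g4.npz",im=im,d=d,**k)
cv2.imwrite("pics/g4.png",np.clip(im[50:300,120:500]*1.6,0,255).astype(np.uint8).repeat(2,0).repeat(2,1))
o=ctrl.get_obs(); print(o["time_s"],o["position"],o["ft_force"],o["opening"])
L,k=fit("g4.npz",np.array([.4911,-.2035]),np.radians(3.0))
t=L[(abs(L[:,1])<.045)&(abs(L[:,0])<.03)&(L[:,2]>.16)&(L[:,2]<.185)]
for sg in(1,-1):
    tt=t[(t[:,1]+.007)*sg>0]; print(len(tt),np.percentile(tt*1000,[1,50,99],axis=0).round(1).tolist())
for y in(.06,-.06,.088,-.088):
    t=L[(abs(L[:,1]-y)<.004)&(abs(L[:,0])<.006)&(L[:,2]>.12)]; print(y,(np.percentile(t[:,2],[50,95])*1000).round(1))
E
```

```text
8.7833 [ 0.49232955 -0.20431738  0.25005073] [-0.15545685  0.62843046 -0.27970558] 1.0003303891531135
plate [88.9 -0.1] [179.6 157.3] -0.07 0.0457
1 642 [-19.8   0.6  19.4] [ 83.7  97.7 101.9] [136.2 140.1 142.9]
-1 1346 [-20.    0.6  19.5] [-110.1  -99.1  -84.2] [136.2 143.3 145. ]
x mid [-0.0002 -0.0002]
plate [89.  -0.2] [179.6 157.5] -0.13 0.0457
1 642 [-19.6   0.7  19.6] [ 83.7  97.7 101.9] [136.2 140.1 142.9]
-1 1346 [-19.8   0.9  19.8] [-110.1  -99.1  -84.2] [136.2 143.3 145. ]
x mid [-0.  0.]
seat [ 0.49089743 -0.20351062] yaw 2.9770027939368724
358 [[-11.6, 10.8, 160.9], [0.4, 14.5, 168.9], [9.6, 18.8, 170.6]]
355 [[-11.6, -25.0, 161.0], [0.2, -20.6, 169.0], [9.3, -17.1, 170.7]]
0.06 [302.  305.9]
-0.06 [302.1 305.9]
0.088 [128.4 129.7]
-0.088 [128.4 129.7]
```

View pics/g4.png

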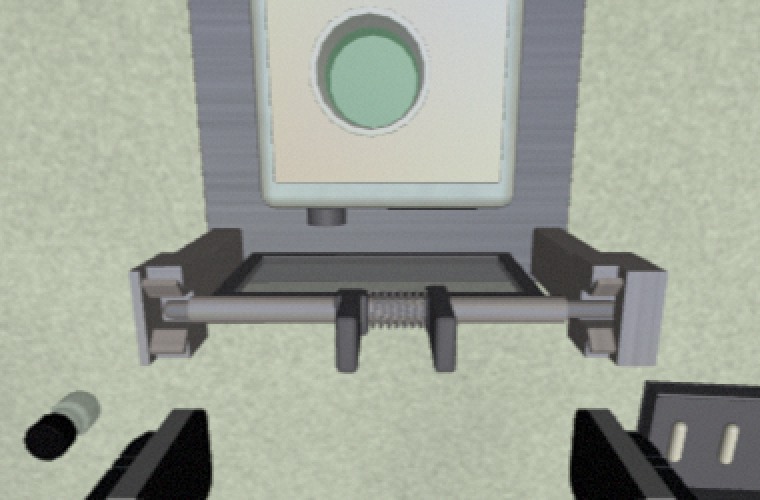

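Tab spacing is 43.8 mm, so the pin is fully out, and both ends are seated at axis height. The guard sits at the +y end of its play (about 3.8 mm), leaving the pin only about 5 mm into the block. I'll nudge it about 3 mm towards the hole with one pad.

Request:
move_arm(targets=[75, 0, 0.003, 0, 0, 0, 0, 75, 0, 0.003, 0.02, 0, 0, 0, 75, 0, 0.003, 0.045, 0, 0, 0, 75, 0, 0.003, 0.07, 0, 0, 0, 75, 0, 0.003, 0.085, 0, 0, 0, 75, 0, 0.003, 0.085, 0, 0, 0, 75, 0, 0.007, 0.085, 0, 0, 0, 75, 0, 0.01, 0.085, 0, 0, 0])

```text
time_s: 9.45
position: [0.4915, -0.2141, 0.1614]
tool_rot: [[0.999, 0.052, 0.001], [0.052, -0.999, -0.001], [0.001, 0.001, -1.0]]
ft_force: [0.2, 0.2, 0.3]
opening: 0.749
gripper_force: 0.0
```

Request:
move_arm(targets=[75, 0, 0.002, 0, 0, 0, 0, 75, 0, 0.004, 0, 0, 0, 0, 75, 0, 0.0055, 0, 0, 0, 0, 75, 0, 0.0055, 0, 0, 0, 0])

```text
time_s: 9.78
position: [0.4917, -0.2192, 0.1617]
tool_rot: [[0.999, 0.051, 0.001], [0.051, -0.999, -0.0], [0.001, 0.0, -1.0]]
ft_force: [0.1, 1.4, 0.2]
opening: 0.752
gripper_force: 0.8
```

```bash
cat > tabs.py <<'E'
from h import *
im,d,k=cam("wrist"); o=ctrl.get_obs(); print(o["position"],o["ft_force"],o["opening"])
P=pts(k,d).reshape(-1,3); a=np.radians(3); R=np.array([[np.cos(a),-np.sin(a)],[np.sin(a),np.cos(a)]])
L=np.c_[(P[:,:2]-[.4909,-.2035])@R,P[:,2]]
for n,b in(("barrel",L[(abs(L[:,2]-.128)<.006)&(abs(L[:,0])<.009)&(abs(L[:,1])<.083)]),("tabs",L[(L[:,2]>.16)&(L[:,2]<.18)&(abs(L[:,0])<.014)&(abs(L[:,1]+.005)<.03)])):
    print(n,len(b),(np.percentile(b[:,1],[.5,99.5])*1000).round(1) if len(b) else 0)
g=im[50:300,120:500]; cv2.imwrite("pics/last.png",np.clip(g*1.6,0,255).astype(np.uint8).repeat(2,0).repeat(2,1))
E
python3 tabs.py
```

```text
[ 0.491525   -0.21914543  0.16141971] [-0.06984516  1.0250025   0.80223928] 0.7472597528056789
barrel 5215 [-82.   81.2]
tabs 2785 [-27.   23.1]
```

Request:
move_arm(targets=[75, 0, 0.001, 0, 0, 0, 0, 75, 0, 0.0015, 0, 0, 0, 0, 75, 0, 0.0015, 0, 0, 0, 0, 75, 0, -0.006, 0, 0, 0, 0, 75, 0, -0.013, 0, 0, 0, 0, 75, 0, -0.013, 0, 0, 0, 0, 75, 0, -0.013, -0.02, 0, 0, 0, 75, 0, -0.013, -0.05, 0, 0, 0])

```text
time_s: 10.5
position: [0.4889, -0.2052, 0.2086]
tool_rot: [[0.999, 0.052, -0.007], [0.053, -0.999, 0.002], [-0.007, -0.003, -1.0]]
ft_force: [0.9, -1.1, -1.1]
opening: 0.751
gripper_force: 0.0
```

Request:
move_arm(targets=[90, 0, 0, -0.03, 0, 0, 0, 90, 0, 0, -0.05, 0, 0, 0, 90, 0, 0, -0.05, 0, 0, 0, 90, 0, 0, -0.05, 0, 0, 0, 90, 0, 0, -0.05, 0, 0, 0, 90, 0, 0, -0.05, 0, 0, 0])

```text
time_s: 11.0
position: [0.4899, -0.2057, 0.2593]
tool_rot: [[0.999, 0.052, -0.003], [0.052, -0.999, 0.001], [-0.003, -0.001, -1.0]]
ft_force: [-0.9, 0.5, -0.5]
opening: 0.905
gripper_force: 0.0
```

```bash
python3 tabs.py
```

```text
[ 0.4899959  -0.20580546  0.25929808] [ 0.50563997 -0.12198486 -0.55639374] 0.8999190188545875
barrel 2334 [-81.9  81.9]
tabs 677 [-27.9  15.8]
```

View pics/last.png

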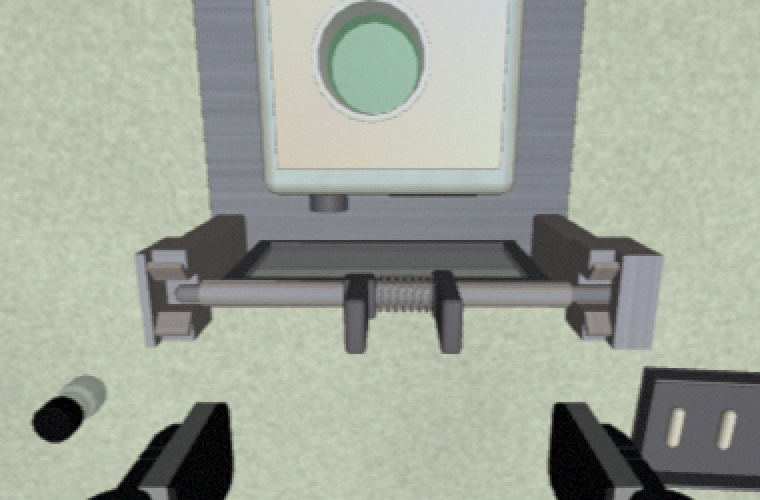

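The guard is now centred to about 1 mm. The pin (around (595,294)) enters the block with the tabs 43.7 mm apart, and the beaker stands at (372,62). The gripper is clear, so I'm handing in.

```bash
python3 -c "
from plant import ctrl
print(ctrl.job_done())"
```

```text
the job is handed in; nothing more can be done
None
```

The guard now hangs on the stirrer with the beaker, its pin sprung home in the hole and the gripper clear; I handed the job in at about 11 s, with the beaker and the dish never touched and no verdict returned.

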